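# Lay out the open cartons and pack the twine rolls

## Robot

A 7-joint arm with a two-finger parallel gripper is mounted at the origin on the work surface. World frame = base frame: x ahead of the robot, y to its left, z up, the work surface at z = 0. Lengths are in m, angles in rad, forces in N, time in s.
With the tool pointing down it reaches from about 0.4 to 0.875 m from the base axis. Payload 19.3 kg.
Tool frame: the origin (TCP) lies midway between the tips of the shut fingers; the grasp point (between the pads) lies 19 mm behind it (bot.hold_point_z is the distance from the TCP to the grasp point, in m); z points along the fingers, y is the line along which they close (so a half turn about z gives the same grasp; the last joint's range is limited). The gripper opens to 85 mm and grips with 20 to 120 N. Pads are 22 mm wide; open, the fingers measure 114 mm over their backs; the gripper's body (76 mm by 85 mm) begins 54 mm behind the grasp point. The pads swing forward as they close: fully open they stand 13 mm farther back than shut.
Start: joints at [-1.194, 0.521, -0.036, 1.599, 0.021, 1.021, -0.113], TCP at [0.27, 0.564, 0.231] pointing down, gripper open.
Joint ranges: [-2.91, 2.91], [-0.3, 2.13], [-1.5, 1.42], [0.17, 2.43], [-1.26, 4.41], [0.16, 1.93], [-2.52, 2.52]. Speed limits (rad/s): [1.89, 1.89, 2.39, 2.39, 3.01, 3.01, 3.01].

## Interface

Orientations are given as a unit quaternion [w, x, y, z].
In Python, from rig import monitor, snapshot, ticket, bot gives the robot as it stands. The module is installed in compiled form; this text tells all that it offers.
- The arm moves only by the shell command python3 -m handwheel 'ROWS' [FORCE]. ROWS is a JSON object of lists of equal length, an entry for each row: "rotation": the turn, a rotation vector about the tool's x, y, z in units of 5 degrees (1.0 is 5 degrees), a list of three; "slide": the shift along the tool's x, y, z in units of 40 mm (1.0 is 40 mm), a list of three; "gripper": the opening, from 0 (shut) to 1 (fully open). In form: {"rotation": [[ax, ay, az], ...], "slide": [[tx, ty, tz], ...], "gripper": [gripper, ...]}. A call has 1 to 12 rows; each row shifts and turns the commanded pose from where the row before left it, along the tool's axes as they then stand; what a row does not reach is not made up. A row lasts 1/8 s, in which the tool goes at most 62.5 mm and 10.7 degrees, less where a joint would pass 70% of its speed; a pose out of reach is approached as far as the arm can. A call is refused whole if a number of a shift passes 1 or a number of a turn 1, either way. A call with a gripper value outside its range is refused whole. The fingers move at their own pace and stop on an object; FORCE is the grip in N (left out, the last holds). Time passes only in rows, so rows that do not move let the fingers close. It gives the time, the measured TCP pose, the force, the opening and the grip force at its end, in the units of the state.
- monitor.observe(): the state, without advancing time (a new reading comes with each control period).
- snapshot(name): name is "scene" or "top"; returns a dict with "img" (420x560x3 uint8, red, green, blue), "fov_y" (degrees; the focal length in pixels is half the picture's height over the tangent of half this angle, whatever the lens; pixels are square), "cx", "cy" (the principal point, pixels), "pose" (4x4, takes a point from camera to world coordinates). Camera axes: x right, y up, looking along -z (the intrinsics and any distortion apply to the point x, -y, -z); pixel columns grow to the right and rows downward; lengths in m; the calibration is good to about 2 mm. A picture is of the moment at which its call begins. There is no depth.
- ticket.sign_off(): hands the job in; it is judged then, once.
The state is a dict: "t": time; "joints": joint angles; "dq": joint speeds; "joint_torque": joint torques, N m; "tcp_pos": TCP position; "eef_rot": TCP orientation; "force": force on the tool from outside, world axes, zero at the start; "ft_torque": the same for the moment, N m; "finger_gap": finger opening in m; "grasp_force": force on a finger pad.
Only numpy, scipy, OpenCV 4.12 (cv2) and the standard library are available. Lean on these libraries where they do the work, as an engineer would, in place of code of your own. Each camera call takes 0.05 s, during which the arm holds its last target. There are 200 camera calls.

## Task

Tip both tall cartons over onto their backs on the wooden packing board, by pushing their tops while the board's edge holds their feet, not by lifting them, so that their open faces look up. Slide every twine roll off its spindle and pack it: the tan jute rolls into the brown carton, the blue rolls into the white carton, each down on the carton's floor and not on top of another. Leave the tumbler, the spatula and the wooden stirrer where they are.

Things in the scene. Friction and masses are not known exactly. Their poses are not given: they have to be found in the camera images.
- board: Fixed wooden packing board lying on the cement, 360 mm (its x) by 300 mm (its y), 18 mm thick. Origin at the centre of its underside. The two cartons stand along its long edge on its -y side, 165 mm apart (centre to centre), in either order.
- rack: Fixed plywood base 290 (its x) by 190 mm (its y), 20 mm thick, origin at the centre of its underside, with six upright steel spindles 14 mm in diameter at x = -96, 0 and 96 mm, y = +-48 mm in its frame, their tops 82 mm above the cement. Each holds at most one twine roll; rolls lift straight off.
- brown_carton_c (a point): Tall brown cardboard (orange stripes) carton, 140 mm wide (its x), 65 deep (y), 270 tall (z), walls 6 mm, about 300 g. Point at the middle of the box. z points to its top end, y to its closed back. The -y face is open: a window 128 mm wide and 200 long, between solid 35 mm strips across the top and bottom ends. Starts upright on the cement, its back 3 to 12 mm from the board's long edge.
- white_carton_c (a point): Tall white (blue stripes) carton, 140 mm wide (its x), 65 deep (y), 270 tall (z), walls 6 mm, about 300 g. Point at the middle of the box. z points to its top end, y to its closed back. The -y face is open: a window 128 mm wide and 200 long, between solid 35 mm strips across the top and bottom ends. Starts upright on the cement, its back 3 to 12 mm from the board's long edge.
- jute_1_c (a point): Roll of tan jute twine wound hard on a core, a stiff ring: outside diameter 52 mm, hole 22 mm, 40 mm long, 90 g (may vary by a third). Point at its centre (half-way up, on the axis); z is the axis of the hole (either end may be up). At the start it sits upright over a spindle of the rack, its underside 20 mm above the cement. May be absent.
- jute_2_c (a point): Roll of tan jute twine wound hard on a core, a stiff ring: outside diameter 52 mm, hole 22 mm, 40 mm long, 90 g (may vary by a third). Point at its centre (half-way up, on the axis); z is the axis of the hole (either end may be up). At the start it sits upright over a spindle of the rack, its underside 20 mm above the cement. May be absent.
- jute_3_c (a point): Roll of tan jute twine wound hard on a core, a stiff ring: outside diameter 52 mm, hole 22 mm, 40 mm long, 90 g (may vary by a third). Point at its centre (half-way up, on the axis); z is the axis of the hole (either end may be up). At the start it sits upright over a spindle of the rack, its underside 20 mm above the cement. May be absent.
- blue_1_c (a point): Roll of blue twine wound hard on a core, a stiff ring: outside diameter 52 mm, hole 22 mm, 40 mm long, 90 g (may vary by a third). Point at its centre (half-way up, on the axis); z is the axis of the hole (either end may be up). At the start it sits upright over a spindle of the rack, its underside 20 mm above the cement. May be absent.
- blue_2_c (a point): Roll of blue twine wound hard on a core, a stiff ring: outside diameter 52 mm, hole 22 mm, 40 mm long, 90 g (may vary by a third). Point at its centre (half-way up, on the axis); z is the axis of the hole (either end may be up). At the start it sits upright over a spindle of the rack, its underside 20 mm above the cement. May be absent.
- blue_3_c (a point): Roll of blue twine wound hard on a core, a stiff ring: outside diameter 52 mm, hole 22 mm, 40 mm long, 90 g (may vary by a third). Point at its centre (half-way up, on the axis); z is the axis of the hole (either end may be up). At the start it sits upright over a spindle of the rack, its underside 20 mm above the cement. May be absent.
- brown_carton: The brown carton as a whole, with its origin at the centre of its bottom end, axes as of its centre point. Pushed at the strip at its top, towards its back, by 80 to 110 mm, it passes its balance and falls on its back on the board. Then its inner floor is 24 mm above the cement, its rim 83 mm, and its bottom end sticks out some 20 mm over the board's edge.
- white_carton: The white carton as a whole, with its origin at the centre of its bottom end, axes as of its centre point. Pushed at the strip at its top, towards its back, by 80 to 110 mm, it passes its balance and falls on its back on the board. Then its inner floor is 24 mm above the cement, its rim 83 mm, and its bottom end sticks out some 20 mm over the board's edge.
- jute_1: The same roll, with the origin at the centre of one end face, z along the axis to the other end. May be absent.
- jute_2: The same roll, with the origin at the centre of one end face, z along the axis to the other end. May be absent.
- jute_3: The same roll, with the origin at the centre of one end face, z along the axis to the other end. May be absent.
- blue_1: The same roll, with the origin at the centre of one end face, z along the axis to the other end. May be absent.
- blue_2: The same roll, with the origin at the centre of one end face, z along the axis to the other end. May be absent.
- blue_3: The same roll, with the origin at the centre of one end face, z along the axis to the other end. May be absent.
- tumbler: Glass tumbler, 68 mm across, 110 mm tall, origin at the centre of its foot. Bystander.
- spatula: Yellow silicone spatula lying flat. Bystander.
- stirrer: Wooden stirrer lying flat. Bystander.
Things that resemble listed ones, but are neither listed nor needed, are in the scene too. Leave any black or turquoise look-alike of the jute_1 alone.

How it is judged:
By the outcome, as a careful person would: the job done as asked, in the order asked, and still so for the second after the job is handed in, with the robot touching nothing.
Of jute_1, jute_2, jute_3, blue_1, blue_2, blue_3 only 4 to 6 are there at a start; the rules pass over those that are not, and their reading is None.
At some moment in a run one of brown_carton, white_carton may be knocked a few centimetres aside while the robot is not near it.
Once in a run the grip may slacken for a moment while it holds something.
It also fails if it takes over 210 s, if anything falls off the work surface, if the arm or the gripper's body presses on something with over 40 N, if the wrist force passes 120 N, or if a joint passes its speed limit or range.

## Working session

There is one attempt and no reset: what is moved stays moved. The work goes in short steps, Python scripts to look and compute and a shell command to move; the robot and the scene stay as the last step left them, time stands still between calls to the robot, and variables do not carry over. Pictures are saved under pics/ and viewed, at most 14 in all, crops included, and the job is handed in when it is done.

```bash
mkdir -p pics; python3 - <<'E'
from rig import monitor, snapshot, ticket, bot
import cv2, numpy as np
s=monitor.observe()
for k in s: print(k, np.round(s[k],4) if s[k] is not None else None)
print(bot.hold_point_z)
for n in("scene","top"):
    p=snapshot(n); cv2.imwrite(f"pics/{n}0.png",p["img"][...,::-1]); print(n,p["fov_y"],p["cx"],p["cy"],[k for k in p]); print(np.round(p["pose"],4))
    for k in p:
        if k not in("img","pose"): print(k,p[k])
E
```

```text
t 0.0
joints [-1.1942  0.522  -0.0364  1.6     0.0212  1.0211 -0.1128]
dq [ 0.0007 -0.0003  0.0001  0.001  -0.0002  0.0006  0.001 ]
joint_torque [-5.00000e-04 -9.27082e+01  1.97930e+00 -3.69944e+01  1.78000e-02
  8.10000e-03  0.00000e+00]
tcp_pos [0.2699 0.5634 0.2307]
eef_rot [-1.000e-04  2.215e-01  9.752e-01 -5.000e-04]
force [ 0.0276 -0.2185  0.5781]
ft_torque [ 0.044   0.0089 -0.03  ]
grasp_force 0.0
finger_gap 0.0852
0.0187
scene 57.385940341869 279.9899958485602 214.20747492346126 ['img', 'fov_y', 'cx', 'cy', 'pose']
[[ 0.3681 -0.5977  0.7122  1.4325]
 [ 0.9296  0.2237 -0.2927 -0.3796]
 [ 0.0156  0.7699  0.638   0.9098]
 [ 0.      0.      0.      1.    ]]
fov_y 57.385940341869
cx 279.9899958485602
cy 214.20747492346126
top 50.88414303178888 277.51793555032776 209.60815125183316 ['img', 'fov_y', 'cx', 'cy', 'pose']
[[ 2.0900e-02  9.8150e-01 -1.9010e-01  3.1260e-01]
 [-9.9980e-01  2.0600e-02 -3.3000e-03 -1.4500e-02]
 [ 6.0000e-04  1.9020e-01  9.8180e-01  1.2568e+00]
 [ 0.0000e+00  0.0000e+00  0.0000e+00  1.0000e+00]]
fov_y 50.88414303178888
cx 277.51793555032776
cy 209.60815125183316
```

View pics/scene0.png

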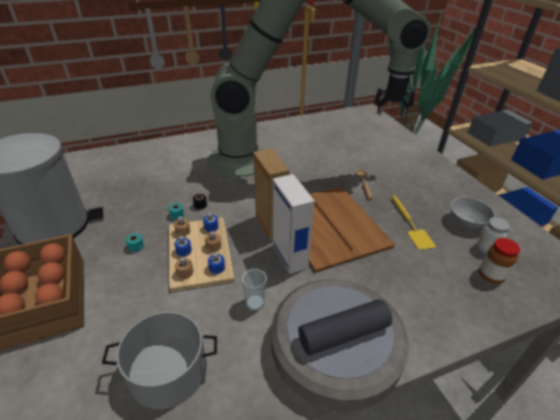

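View pics/top0.png

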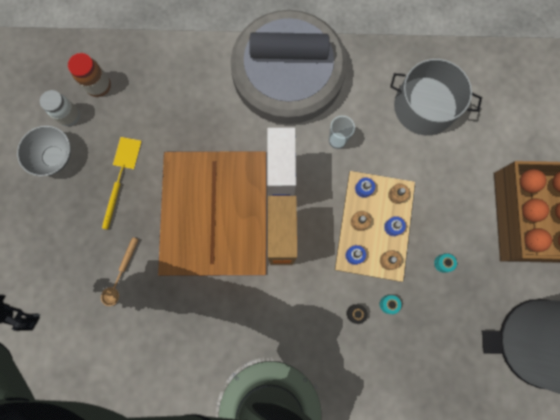

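Top view: the board is left of the cartons, with white at (282,160) and brown at (282,229). The rack's six rolls are blue at (366,187), (396,226), (357,254) and jute at (400,193), (362,220), (391,260). Black and turquoise decoys lie outside the rack. Next I'll measure all of these.

```bash
cat > h.py <<'E'
from rig import monitor, snapshot, ticket, bot
import cv2, numpy as np
from scipy.spatial.transform import Rotation as R
def ray(p,uv):
    f=p["img"].shape[0]/2/np.tan(np.radians(p["fov_y"]/2))
    d=p["pose"][:3,:3]@np.array([(uv[0]-p["cx"])/f,-(uv[1]-p["cy"])/f,-1.])
    return p["pose"][:3,3],d/np.linalg.norm(d)
def plane(p,uv,z):
    o,d=ray(p,uv); return o+d*(z-o[2])/d[2]
def proj(p,X):
    f=p["img"].shape[0]/2/np.tan(np.radians(p["fov_y"]/2))
    c=p["pose"][:3,:3].T@(np.array(X)-p["pose"][:3,3]); return np.array([p["cx"]-f*c[0]/c[2],p["cy"]+f*c[1]/c[2]])
def tri(p,u,q,v):
    a,d=ray(p,u);b,e=ray(q,v)
    t=np.linalg.lstsq(np.c_[d,-e],b-a,rcond=None)[0]
    A=a+d*t[0];B=b+e*t[1]; return (A+B)/2,np.linalg.norm(A-B)
def blobs(p,lo,hi,amin=30,roi=None):
    m=cv2.inRange(cv2.cvtColor(p["img"],cv2.COLOR_RGB2HSV),np.array(lo),np.array(hi))
    if roi: k=np.zeros_like(m); k[roi[1]:roi[3],roi[0]:roi[2]]=255; m&=k
    m=cv2.morphologyEx(m,cv2.MORPH_CLOSE,np.ones((3,3)))
    out=[]
    for c in cv2.findContours(m,cv2.RETR_EXTERNAL,cv2.CHAIN_APPROX_NONE)[0]:
        if cv2.contourArea(c)>=amin: out.append((cv2.contourArea(c),cv2.minAreaRect(c),c))
    return out
E
python3 - <<'E'
from h import *
T=snapshot("top");S=snapshot("scene")
np.savez("s0.npz",T=T["img"],S=S["img"])
for n,p in(("T",T),("S",S)):
    print(n)
    h=cv2.cvtColor(p["img"],cv2.COLOR_RGB2HSV)
    if n=="T":
        for uv in [(366,180),(400,186),(394,193),(362,213),(350,200),(380,240),(282,160),(282,229),(230,180),(180,180)]: print(uv,h[uv[1],uv[0]])
    else:
        for uv in [(182,228),(213,239),(184,267),(200,265),(200,225),(183,246)]: print(uv,h[uv[1],uv[0]])
    for a,r,c in blobs(p,(105,120,60),(130,255,255)): print("blue",a,np.round(r[0],1),np.round(r[1],1))
# board corners & rack corners rough, top view
print("board",[plane(T,uv,.018).round(3) for uv in[(163,152),(267,152),(267,275),(160,275)]])
print("rack",[plane(T,uv,.02).round(3) for uv in[(349,172),(414,181),(404,280),(337,269)]])
cv2.imwrite("pics/t1.png",cv2.resize(T["img"][140:290,255:425,::-1],None,fx=4,fy=4,interpolation=cv2.INTER_CUBIC))
cv2.imwrite("pics/s1.png",cv2.resize(S["img"][140:320,150:320,::-1],None,fx=3.3,fy=3.3,interpolation=cv2.INTER_CUBIC))
E
```

```text
T
(366, 180) [114  84 169]
(400, 186) [ 16 116 160]
(394, 193) [ 16 117 142]
(362, 213) [ 15 116 149]
(350, 200) [ 19  98 204]
(380, 240) [ 21  92 218]
(282, 160) [ 12   6 214]
(282, 229) [ 17 122 163]
(230, 180) [ 15 152 156]
(180, 180) [ 14 153 157]
blue 223.5 [355.5 254.5] [17. 17.]
blue 224.0 [395. 226.] [16. 18.]
blue 212.5 [364.8 187.3] [15.6 17.7]
S
(182, 228) [ 14 122 109]
(213, 239) [16 80 86]
(184, 267) [ 15 116 125]
(200, 265) [ 18  91 198]
(200, 225) [ 18  90 181]
(183, 246) [112 154 136]
blue 134.0 [216. 264.] [14. 16.]
blue 119.0 [182.9 247.9] [14.  14.1]
blue 205.5 [301. 239.] [22. 12.]
blue 99.0 [210. 223.] [12. 14.]
blue 990.0 [529.  201.7] [53.4 24.2]
blue 782.5 [543.7 155.4] [43.7 40.7]
board [array([0.717, 0.329, 0.018]), array([0.724, 0.024, 0.018]), array([0.367, 0.015, 0.018]), array([0.361, 0.312, 0.018])]
rack [array([ 0.668, -0.215,  0.02 ]), array([ 0.645, -0.403,  0.02 ]), array([ 0.361, -0.365,  0.02 ]), array([ 0.387, -0.179,  0.02 ])]
```

View pics/t1.png

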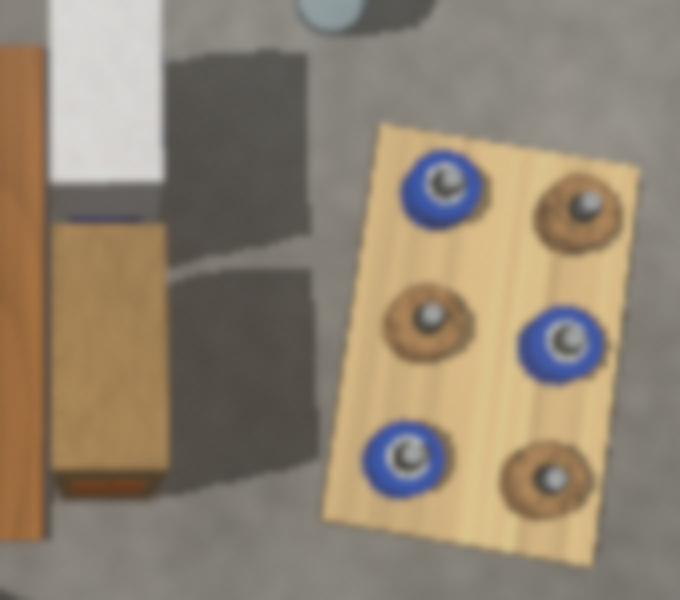

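View pics/s1.png

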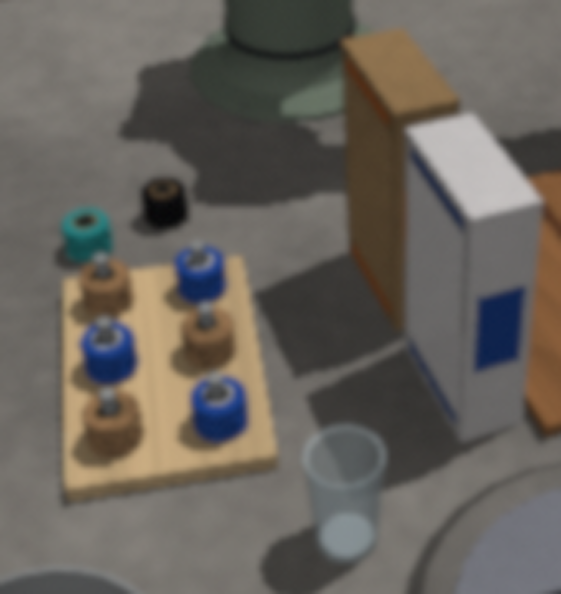

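The crops show spindle tops poking out of all six rolls. Top crop: (450,180), (590,203), (432,315), (571,340), (412,456), (552,478). I'll triangulate those, then the rolls and the carton tops.

```bash
python3 - <<'E'
from h import *
T=snapshot("top");S=snapshot("scene")
t=np.array([(450,180),(432,315),(412,456),(590,203),(571,340),(552,478)])/4+(255,140)
s=np.array([(221,380),(206,310),(197,246),(107,393),(102,323),(100,261)])/3.3+(150,140)
P=[]
for a,b in zip(t,s):
    x,e=tri(T,a,S,b); P.append(plane(T,a,.082)); print("spindle",x.round(3),round(e,4),"on z=.082",P[-1].round(3))
P=np.array(P)[:,:2]; L=np.array([(96*i,48*j) for j in(1,-1) for i in(1,0,-1)])/1e3
c=P.mean(0); H=(L-L.mean(0)).T@(P-c); U,_,V=np.linalg.svd(H); Rm=V.T@U.T
if np.linalg.det(Rm)<0: print("flip")
yaw=np.arctan2(Rm[1,0],Rm[0,0]); print("rack centre",c.round(4),"yaw",np.degrees(yaw).round(2))
F=(Rm@L.T).T+c; print("fit",F.round(4),"res",np.abs(F-P).max())
# rolls: blob rect centre -> ring centre at top view
rb=[]
for lo,hi,n in(((105,100,40),(130,255,255),"blue"),((8,60,30),(17,200,185),"jute")):
    A=[b for b in blobs(T,lo,hi,60,(335,165,415,285)) ]
    B=[b for b in blobs(S,lo,hi,60,(160,205,240,290)) ]
    for a,r,k in A:
        m=r[0]; 
        best=min(((tri(T,m,S,b[1][0]),b) for b in B),key=lambda z:z[0][1])
        print(n,round(a),np.round(r[1],1),best[0][0].round(3),"gap",round(best[0][1],4),"plane.045",plane(T,m,.045).round(3))
# carton top corners: (T crop px),(S crop px)
for n,a,b in(("brown nw",(50,220),(400,115)),("brown -y far",(166,220),None),("brown -y near",(168,470),(343,42)),("brown +y near",(52,472),(400,30)),("white -y near",(163,182),(410,128)),("white +y near",(50,182),(472,115))):
    a=np.array(a)/4+(255,140)
    if b: x,e=tri(T,a,S,np.array(b)/3.3+(150,140)); print(n,x.round(3),round(e,4),end=" ")
    print(n,plane(T,a,.27).round(3))
print("white far",plane(T,(295.5,127.5),.27).round(3),plane(T,(267.5,127.5),.27).round(3))
E
```

```text
spindle [ 0.616 -0.251  0.079] 0.0105 on z=.082 [ 0.614 -0.256  0.082]
spindle [ 0.521 -0.239  0.08 ] 0.0062 on z=.082 [ 0.52  -0.242  0.082]
spindle [ 0.425 -0.224  0.081] 0.0056 on z=.082 [ 0.424 -0.227  0.082]
spindle [ 0.6   -0.348  0.083] 0.0053 on z=.082 [ 0.6   -0.351  0.082]
spindle [ 0.505 -0.334  0.08 ] 0.0027 on z=.082 [ 0.505 -0.335  0.082]
spindle [ 0.412 -0.319  0.079] 0.0024 on z=.082 [ 0.412 -0.32   0.082]
rack centre [ 0.5124 -0.2884] yaw -8.88
fit [[ 0.6146 -0.2558]
 [ 0.5198 -0.2409]
 [ 0.4249 -0.2261]
 [ 0.5998 -0.3506]
 [ 0.505  -0.3358]
 [ 0.4101 -0.321 ]] res 0.0016008790810859708
blue 242 [17.1 18.7] [ 0.427 -0.226  0.046] gap 0.0029 plane.045 [ 0.427 -0.227  0.045]
blue 244 [17. 18.] [ 0.509 -0.336  0.046] gap 0.0035 plane.045 [ 0.509 -0.338  0.045]
blue 234 [16.3 18.4] [ 0.619 -0.254  0.045] gap 0.0029 plane.045 [ 0.618 -0.255  0.045]
jute 298 [18.3 21.5] [ 0.414 -0.321  0.041] gap 0.0053 plane.045 [ 0.413 -0.322  0.045]
jute 297 [18.4 21.2] [ 0.525 -0.245  0.027] gap 0.0016 plane.045 [ 0.521 -0.242  0.045]
jute 295 [17.7 20.5] [ 0.597 -0.346  0.062] gap 0.0019 plane.045 [ 0.601 -0.351  0.045]
brown nw [ 0.531 -0.012  0.262] 0.0525 brown nw [0.537 0.013 0.27 ]
brown -y far [ 0.539 -0.054  0.27 ]
brown -y near [ 0.397 -0.053  0.269] 0.0072 brown -y near [ 0.396 -0.057  0.27 ]
brown +y near [0.394 0.009 0.269] 0.0034 brown +y near [0.393 0.008 0.27 ]
white -y near [ 0.562 -0.047  0.272] 0.0094 white -y near [ 0.561 -0.052  0.27 ]
white +y near [0.561 0.015 0.27 ] 0.0051 white +y near [0.56  0.013 0.27 ]
white far [ 0.702 -0.049  0.27 ] [0.701 0.017 0.27 ]
```

```bash
python3 -m handwheel '{"rotation":[[0,0,1],[0,0,1],[0,0,1],[0,0,1],[0,0,1],[0,0,1],[0,0,1],[0,0,1],[0,0,1],[0,0,1],[0,0,1],[0,0,1]],"slide":[[0,0,-0.3],[0,0,-0.3],[0,0,-0.3],[0,0,-0.3],[0,0,-0.3],[0,0,-0.3],[0,0,-0.3],[0,0,-0.3],[0,0,-0.3],[0,0,-0.3],[0,0,-0.2],[0,0,0]],"gripper":[0,0,0,0,0,0,0,0,0,0,0,0]}' 20
python3 -m handwheel '{"rotation":[[0,0,0.88],[0,0,0],[0,0,0],[0,0,0],[0,0,0],[0,0,0],[0,0,0],[0,0,0],[0,0,0],[0,0,0],[0,0,0]],"slide":[[0,0,0],[-1,1,0],[-1,1,0],[-1,1,0],[-1,1,0],[-1,0.9,0],[-1,0,0],[-1,0,0],[-1,0,0],[-1,0,0],[0,0,0]],"gripper":[0,0,0,0,0,0,0,0,0,0,0]}'
python3 -c "
from h import *
s=monitor.observe();print(s['t'],s['joints'].round(3) if hasattr(s['joints'],'round') else s['joints'],s['finger_gap']);print(R.from_quat(np.roll(s['eef_rot'],-1)).as_matrix().round(3))"
```

```text
t: 1.8
tcp_pos: [0.2702, 0.5638, 0.3599]
eef_rot: [-0.0, 0.681, 0.733, 0.0]
force: [-0.6, -0.7, 0.8]
finger_gap: 0.0004
grasp_force: 0.0
t: 3.18
tcp_pos: [0.4663, 0.2009, 0.3599]
eef_rot: [0.0, 0.708, 0.706, 0.0]
force: [0.0, 0.5, 0.6]
finger_gap: 0.0002
grasp_force: 0.0
3.175 [-0.829  0.219  0.374  1.739 -0.085  1.199 -0.436] 0.00023734049987822491
[[ 0.004  1.     0.001]
 [ 1.    -0.004  0.   ]
 [ 0.     0.001 -1.   ]]
```

```bash
python3 -m handwheel '{"rotation":[[0,0,0],[0,0,0],[0,0,0],[0,0,0],[0,0,0],[0,0,0],[0,0,0],[0,0,0],[0,0,0],[0,0,0],[0,0,0],[0,0,0]],"slide":[[-1,0,0],[-1,0,0],[-1,0,0],[-1,0,0],[-1,0,0],[-1,0,0],[-1,0,0],[-1,0,0],[0,0,1],[0,0,1],[0,0,0.6],[0,0,0]],"gripper":[0,0,0,0,0,0,0,0,0,0,0,0]}'
python3 - <<'E'
from h import *
T=snapshot("top");cv2.imwrite("pics/t2.png",cv2.resize(T["img"][100:300,150:430,::-1],None,fx=2.5,fy=2.5))
print(proj(T,monitor.observe()["tcp_pos"]))
E
```

```text
t: 4.68
tcp_pos: [0.4657, -0.1158, 0.2543]
eef_rot: [-0.001, 0.707, 0.707, -0.001]
force: [0.6, 0.3, 1.3]
finger_gap: 0.0003
grasp_force: 0.0
[322.93668757 227.77695465]
```

View pics/t2.png

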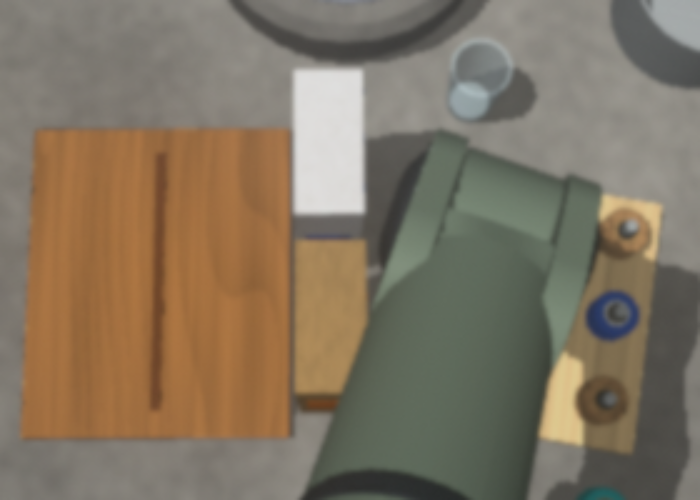

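White and brown are unmoved and the tool is at brown's front. Pushing brown.

```bash
python3 -m handwheel '{"rotation":[[0,0,0],[0,0,0],[0,0,0],[0,0,0],[0,0,0],[0,0,0],[0,0,0]],"slide":[[0.5,0,0],[0.3,0,0],[0.3,0,0],[0.3,0,0],[0.3,0,0],[0.3,0,0],[0.3,0,0]],"gripper":[0,0,0,0,0,0,0]}'
python3 -m handwheel '{"rotation":[[0,0,0],[0,0,0],[0,0,0],[0,0,0],[0,0,0],[0,0,0],[0,0,0]],"slide":[[0.3,0,0],[0.3,0,0],[0.3,0,0],[0.3,0,0],[0.3,0,0],[0.2,0,0],[0,0,0]],"gripper":[0,0,0,0,0,0,0]}'
python3 -m handwheel '{"rotation":[[0,0,0],[0,0,0],[0,0,0],[0,0,0],[0,0,0],[0,0,0],[0,0,0],[0,0,0]],"slide":[[-1,0,0],[-1,0,0],[-1,0,0],[-1,0,0],[0,0,0],[0,0,0],[0,0,0],[0,0,0]],"gripper":[0,0,0,0,0,0,0,0]}'
python3 - <<'E'
from h import *
T=snapshot("top");cv2.imwrite("pics/t3.png",cv2.resize(T["img"][100:300,150:430,::-1],None,fx=2.5,fy=2.5))
E
```

```text
t: 5.6
tcp_pos: [0.466, -0.0235, 0.2553]
eef_rot: [-0.0, 0.707, 0.707, -0.0]
force: [-0.4, 0.0, -0.0]
finger_gap: -0.0003
grasp_force: 0.0
t: 6.48
tcp_pos: [0.466, 0.0441, 0.2553]
eef_rot: [-0.0, 0.707, 0.707, -0.0]
force: [-0.3, -0.2, -0.0]
finger_gap: 0.0004
grasp_force: 0.0
t: 7.48
tcp_pos: [0.4662, -0.1157, 0.2553]
eef_rot: [-0.0, 0.707, 0.708, 0.0]
force: [0.5, -0.3, 1.0]
finger_gap: -0.0001
grasp_force: 0.0
```

View pics/t3.png

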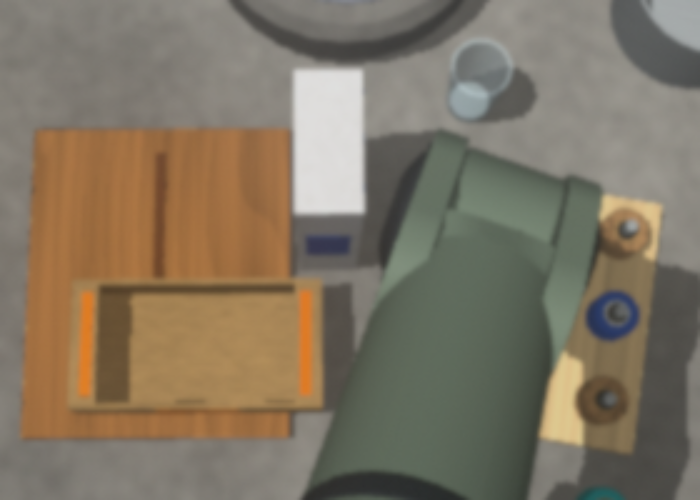

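Brown lies on its back, open side up, at crop (72–322, 283–410). Now white: shift +165 mm in x and push the same way.

```bash
python3 -m handwheel '{"rotation":[[0,0,0],[0,0,0],[0,0,0],[0,0,0],[0,0,0],[0,0,0]],"slide":[[0,1,0],[0,1,0],[0,1,0],[0,1,0],[0,0.1,0],[0,0,0]],"gripper":[0,0,0,0,0,0]}'
python3 -m handwheel '{"rotation":[[0,0,0],[0,0,0],[0,0,0],[0,0,0],[0,0,0],[0,0,0],[0,0,0]],"slide":[[0.5,0,0],[0.3,0,0],[0.3,0,0],[0.3,0,0],[0.3,0,0],[0.3,0,0],[0.3,0,0]],"gripper":[0,0,0,0,0,0,0]}'
python3 -m handwheel '{"rotation":[[0,0,0],[0,0,0],[0,0,0],[0,0,0],[0,0,0],[0,0,0],[0,0,0]],"slide":[[0.3,0,0],[0.3,0,0],[0.3,0,0],[0.3,0,0],[0.3,0,0],[0.2,0,0],[0,0,0]],"gripper":[0,0,0,0,0,0,0]}'
python3 -m handwheel '{"rotation":[[0,0,0],[0,0,0],[0,0,0],[0,0,0],[0,0,0],[0,0,0],[0,0,0],[0,0,0],[0,0,0]],"slide":[[-1,0,0],[-1,0,0],[-1,0,0],[-1,0,0],[0,-1,0],[0,-1,0],[0,-1,0],[0,0,0],[0,0,0]],"gripper":[0.76,0.76,0.76,0.76,0.76,0.76,0.76,0.76,0.76]}'
python3 - <<'E'
from h import *
print(monitor.observe()["finger_gap"])
T=snapshot("top");cv2.imwrite("pics/t4.png",cv2.resize(T["img"][100:300,150:430,::-1],None,fx=2.5,fy=2.5))
E
```

```text
t: 8.28
tcp_pos: [0.6297, -0.1163, 0.2549]
eef_rot: [-0.0, 0.707, 0.707, -0.0]
force: [-0.0, -0.3, 0.4]
finger_gap: -0.0001
grasp_force: 0.0
t: 9.15
tcp_pos: [0.63, -0.0236, 0.2553]
eef_rot: [-0.0, 0.707, 0.707, -0.0]
force: [-0.6, 0.1, 0.2]
finger_gap: -0.0
grasp_force: 0.0
t: 10.02
tcp_pos: [0.63, 0.0442, 0.2552]
eef_rot: [-0.0, 0.707, 0.707, -0.0]
force: [0.1, 0.2, -0.4]
finger_gap: -0.0002
grasp_force: 0.0
t: 11.15
tcp_pos: [0.5106, -0.1165, 0.2557]
eef_rot: [0.0, 0.707, 0.707, 0.0]
force: [0.2, -0.7, 0.6]
finger_gap: 0.0649
grasp_force: 0.0
0.06488306906862515
```

View pics/t4.png

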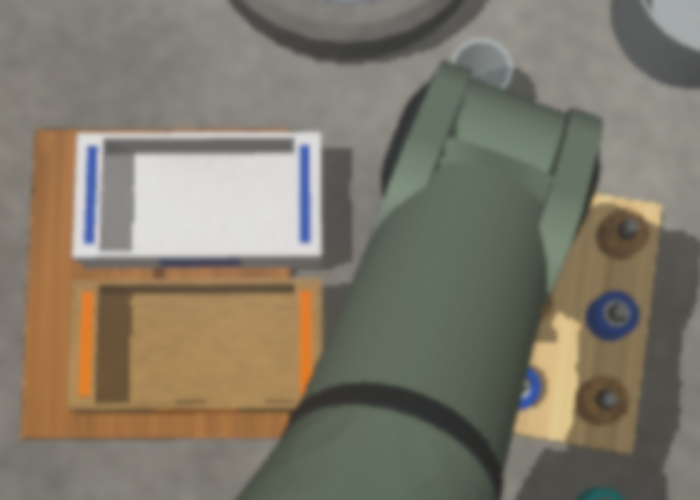

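Both cartons are tipped, and their stripes are visible: blue at crop (91,195)/(305,194), orange at (86,344)/(306,342). I'll triangulate the stripes; each pair's midpoint is the window centre.

```bash
cat >> h.py <<'E'
def cartons(T,S):
    for n,lo,hi,rt,rs in(("white",(105,120,60),(125,255,255),(170,140,290,210),(240,150,420,320)),("brown",(5,190,150),(16,255,255),(170,200,290,275),(240,130,420,320))):
        A=sorted(blobs(T,lo,hi,20,rt),key=lambda b:-b[0]); B=sorted(blobs(S,lo,hi,20,rs),key=lambda b:-b[0])
        A=[b for b in A if max(b[1][1])>2.5*min(b[1][1])]
        for b in A:
            m=b[1][0]; l=[(tri(T,m,S,k[1][0]),k[0]) for k in B]; x,e=min((z[0] for z in l),key=lambda z:z[1]) if l else (None,None)
            print(n,np.round(m,1),np.round(b[1][1],1),plane(T,m,.083).round(4),"tri",None if x is None else x.round(3),e)
        if len(A)>=2:
            c=[plane(T,b[1][0],.083) for b in A[:2]]; c.sort(key=lambda z:z[1]); d=c[1]-c[0]
            print(n,"window centre",((c[0]+c[1])/2).round(4),"stripe gap",np.linalg.norm(d).round(4),"axis yaw from +y deg",np.degrees(np.arctan2(-d[0],d[1])).round(2))
E
python3 - <<'E'
from h import *
T=snapshot("top");S=snapshot("scene");cartons(T,S)
cv2.imwrite("pics/s4.png",cv2.resize(S["img"][130:330,150:430,::-1],None,fx=2.5,fy=2.5))
E
```

```text
white [186. 177.] [36.  2.] [0.6258 0.2428 0.083 ] tri [ 0.636  0.222 -0.02 ] 0.08829743894271941
white [271.5 177. ] [36.  1.] [0.6308 0.0079 0.083 ] tri [0.672 0.068 0.051] 0.13419579516099198
white window centre [0.6283 0.1254 0.083 ] stripe gap 0.2349 axis yaw from +y deg 1.21
brown [183.9 237.5] [ 3.3 39. ] [0.4587 0.2383 0.083 ] tri None None
brown [272.  235.5] [ 2. 37.] [0.469  0.0028 0.083 ] tri None None
brown window centre [0.4638 0.1206 0.083 ] stripe gap 0.2358 axis yaw from +y deg 2.51
```

View pics/s4.png

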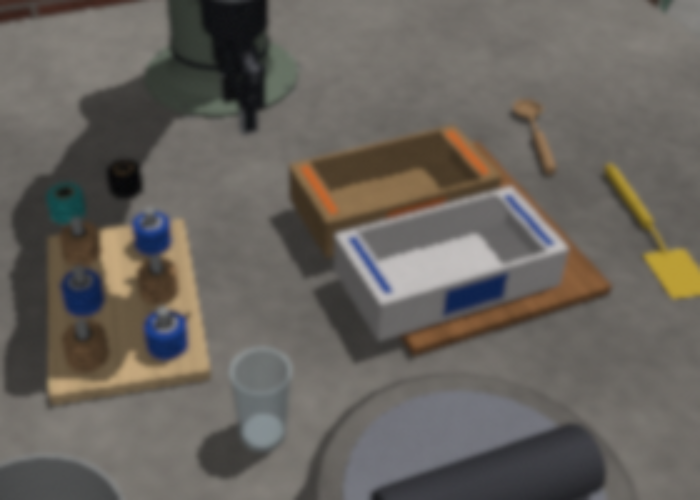

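Both cartons are open side up, brown at crop (395,185) and white at (450,255). The 235 mm stripe gap matches 270−35, so the 83 mm rim height checks out. First pick is the middle jute at (0.521,−0.243).

```bash
python3 -m handwheel '{"rotation":[[0,0,0],[0,0,0],[0,0,0],[0,0,0],[0,0,0],[0,0,0],[0,0,0],[0,0,0],[0,0,0],[0,0,0],[0,0,0]],"slide":[[-0.8,0.26,0],[-0.8,0,0],[-0.8,0,0],[-0.76,0,0],[0,0,0],[0,0,1],[0,0,1],[0,0,1],[0,0,0.4],[0,0,0],[0,0,0]],"gripper":[0.85,0.85,0.85,0.85,0.85,0.85,0.85,0.85,0.85,0.85,0.85]}' 60
python3 - <<'E'
from h import *
S=snapshot("scene");T=snapshot("top")
for n,a,b in(("br-",(320,190),(.469,.0028)),("br+",(467,153),(.4587,.2383)),("wh-",(370,265),(.6308,.0079)),("wh+",(529,220),(.6258,.2428))):
    print(n,"scene z=.083",plane(S,np.array(a)/2.5+(150,130),.083).round(3),"top",b)
t=monitor.observe()["tcp_pos"]; u=proj(S,t); print(u)
x,y=u.astype(int)
cv2.imwrite("pics/s5.png",cv2.resize(S["img"][y-60:y+60,x-80:x+80,::-1],None,fx=5,fy=5,interpolation=cv2.INTER_CUBIC))
E
```

```text
t: 12.68
tcp_pos: [0.5212, -0.243, 0.1206]
eef_rot: [0.001, 0.707, 0.707, 0.0]
force: [-0.3, -0.2, 0.4]
finger_gap: 0.0724
grasp_force: 0.0
br- scene z=.083 [0.466 0.01  0.083] top (0.469, 0.0028)
br+ scene z=.083 [0.46  0.243 0.083] top (0.4587, 0.2383)
wh- scene z=.083 [0.63  0.013 0.083] top (0.6308, 0.0079)
wh+ scene z=.083 [0.624 0.249 0.083] top (0.6258, 0.2428)
[208.96999805 224.61048186]
```

View pics/s5.png

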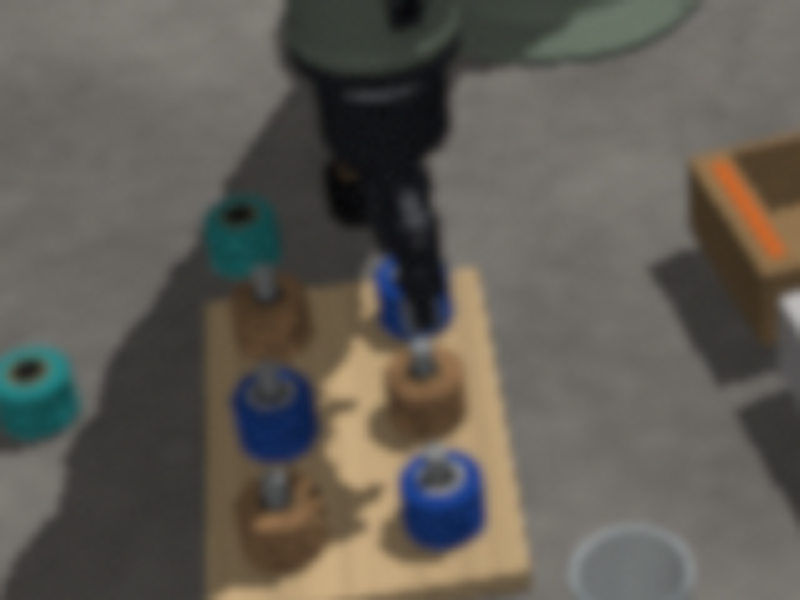

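The open fingers stand over the middle jute (crop (425,390)). The scene camera reads about 5 mm too far in +y for the finger as well, so I trust the top view. Descend, grip, lift.

```bash
python3 -m handwheel '{"rotation":[[0,0,0],[0,0,0],[0,0,0],[0,0,0],[0,0,0]],"slide":[[0,0,0.8],[0,0,0.8],[0,0,0.5],[0,0,0.2],[0,0,0]],"gripper":[0.85,0.85,0.85,0.85,0.85]}' 60
python3 -m handwheel '{"rotation":[[0,0,0],[0,0,0],[0,0,0],[0,0,0],[0,0,0]],"slide":[[0,0,0],[0,0,0],[0,0,0],[0,0,0],[0,0,0]],"gripper":[0.4,0.4,0.4,0.4,0.4]}' 60
python3 -m handwheel '{"rotation":[[0,0,0],[0,0,0],[0,0,0],[0,0,0],[0,0,0],[0,0,0]],"slide":[[0,0,-0.5],[0,0,-1],[0,0,-1],[0,0,-1],[0,0,-0.5],[0,0,0]],"gripper":[0.4,0.4,0.4,0.4,0.4,0.4]}' 60
```

```text
t: 13.4
tcp_pos: [0.5206, -0.243, 0.0276]
eef_rot: [0.0, 0.707, 0.707, 0.0]
force: [-0.3, -0.6, -0.5]
finger_gap: 0.073
grasp_force: 0.0
t: 14.02
tcp_pos: [0.5209, -0.243, 0.0287]
eef_rot: [0.001, 0.707, 0.707, 0.0]
force: [-3.8, 1.2, 12.3]
finger_gap: 0.0538
grasp_force: 61.1
t: 14.78
tcp_pos: [0.5211, -0.243, 0.1899]
eef_rot: [0.002, 0.707, 0.707, 0.001]
force: [0.1, -0.8, -1.6]
finger_gap: 0.0543
grasp_force: 63.3
```

```bash
python3 - <<'E'
from h import *
cartons(snapshot("top"),snapshot("scene"))
E
python3 -m handwheel '{"rotation":[[0,0,0],[0,0,0],[0,0,0],[0,0,0],[0,0,0],[0,0,0],[0,0,0],[0,0,0],[0,0,0],[0,0,0],[0,0,0],[0,0,0]],"slide":[[1,-0.3,0],[1,-0.3,0],[1,-0.3,0],[1,-0.3,0],[1,-0.3,0],[1,0,0],[1,0,0],[1,0,0],[1,0,0],[1,0,0],[0.65,0,0],[0,0,0]],"gripper":[0.4,0.4,0.4,0.4,0.4,0.4,0.4,0.4,0.4,0.4,0.4,0.4]}' 60
```

```text
white [186. 177.] [36.  2.] [0.6258 0.2428 0.083 ] tri [ 0.636  0.222 -0.02 ] 0.08948749308599978
white [271.5 177. ] [36.  1.] [0.6308 0.0079 0.083 ] tri [0.672 0.067 0.051] 0.13315624977943163
white window centre [0.6283 0.1254 0.083 ] stripe gap 0.2349 axis yaw from +y deg 1.21
brown [183.9 237.5] [ 3.3 39. ] [0.4587 0.2383 0.083 ] tri None None
brown [272.  236.5] [ 2. 39.] [0.4663 0.0027 0.083 ] tri None None
brown window centre [0.4625 0.1205 0.083 ] stripe gap 0.2357 axis yaw from +y deg 1.85
t: 16.38
tcp_pos: [0.4598, 0.1848, 0.1865]
eef_rot: [-0.0, 0.706, 0.708, -0.001]
force: [0.7, -1.1, -0.6]
finger_gap: 0.0541
grasp_force: 63.1
```

```bash
python3 -m handwheel '{"rotation":[[0,0,0],[0,0,0],[0,0,0],[0,0,0],[0,0,0],[0,0,0],[0,0,0]],"slide":[[0,0,1],[0,0,1],[0,0,0.8],[0,0,0.5],[0,0,0.3],[0,0,0.1],[0,0,0]],"gripper":[0.4,0.4,0.4,0.4,0.4,0.4,0.4]}' 60
python3 -m handwheel '{"rotation":[[0,0,0],[0,0,0],[0,0,0],[0,0,0]],"slide":[[0,0,0.05],[0,0,0],[0,0,0],[0,0,0]],"gripper":[0.4,0.76,0.76,0.76]}' 60
python3 -m handwheel '{"rotation":[[0,0,0],[0,0,0],[0,0,0],[0,0,0],[0,0,0],[0,0,0],[0,0,0]],"slide":[[0,0,-0.3],[0,0,-0.7],[0,0,-1],[0,0,-1],[0,0,-0.75],[0,0,0],[0,0,0]],"gripper":[0.76,0.76,0.76,0.76,0.85,0.85,0.85]}' 60
```

```text
t: 17.25
tcp_pos: [0.4606, 0.1831, 0.0396]
eef_rot: [0.0, 0.707, 0.707, 0.0]
force: [-0.5, 0.5, -0.6]
finger_gap: 0.0538
grasp_force: 63.2
t: 17.75
tcp_pos: [0.4605, 0.1833, 0.0374]
eef_rot: [0.0, 0.707, 0.707, 0.0]
force: [0.0, -0.1, 0.8]
finger_gap: 0.0647
grasp_force: 0.0
t: 18.62
tcp_pos: [0.4601, 0.1833, 0.1873]
eef_rot: [-0.0, 0.707, 0.707, -0.0]
force: [-0.8, -0.8, -0.1]
finger_gap: 0.0725
grasp_force: 0.0
```

```bash
python3 -m handwheel '{"rotation":[[0,0,0],[0,0,0],[0,0,0],[0,0,0],[0,0,0],[0,0,0],[0,0,0],[0,0,0],[0,0,0],[0,0,0],[0,0,0],[0,0,0]],"slide":[[-1,0,0],[-1,0,0],[-1,0,0],[-1,0,0],[-1,0,0],[-1,0,0],[-1,0,0],[-1,0,0],[-1,0,0],[-1,-0.3,0],[-1,-0.3,0],[-1,-0.3,0]],"gripper":[0.85,0.85,0.85,0.85,0.85,0.85,0.85,0.85,0.85,0.85,0.85,0.85]}' 60
python3 -m handwheel '{"rotation":[[0,0,0],[0,0,0],[0,0,0],[0,0,0]],"slide":[[-0.6,-0.3,0],[0,0,1],[0,0,0.5],[0,0,0]],"gripper":[0.85,0.85,0.85,0.85]}' 60
python3 - <<'E'
from h import *
T=snapshot("top");cartons(T,snapshot("scene"))
cv2.imwrite("pics/t6.png",cv2.resize(T["img"][130:300,150:430,::-1],None,fx=2.5,fy=2.5))
E
```

```text
t: 20.12
tcp_pos: [0.4234, -0.2979, 0.1865]
eef_rot: [-0.001, 0.707, 0.707, -0.0]
force: [0.0, -0.4, -0.1]
finger_gap: 0.0725
grasp_force: 0.0
t: 20.62
tcp_pos: [0.4112, -0.3204, 0.1257]
eef_rot: [-0.002, 0.707, 0.707, -0.001]
force: [-0.2, -1.3, 0.5]
finger_gap: 0.0726
grasp_force: 0.0
white [186. 177.] [36.  2.] [0.6258 0.2428 0.083 ] tri [ 0.636  0.222 -0.02 ] 0.08947293150774233
white [271.5 177. ] [36.  1.] [0.6308 0.0079 0.083 ] tri [0.672 0.067 0.051] 0.13316373910068252
white window centre [0.6283 0.1254 0.083 ] stripe gap 0.2349 axis yaw from +y deg 1.21
brown [183.9 237.5] [ 3.3 39.1] [0.4586 0.2383 0.083 ] tri None None
brown [272.  236.5] [ 2. 39.] [0.4663 0.0027 0.083 ] tri None None
brown window centre [0.4624 0.1205 0.083 ] stripe gap 0.2357 axis yaw from +y deg 1.86
```

View pics/t6.png

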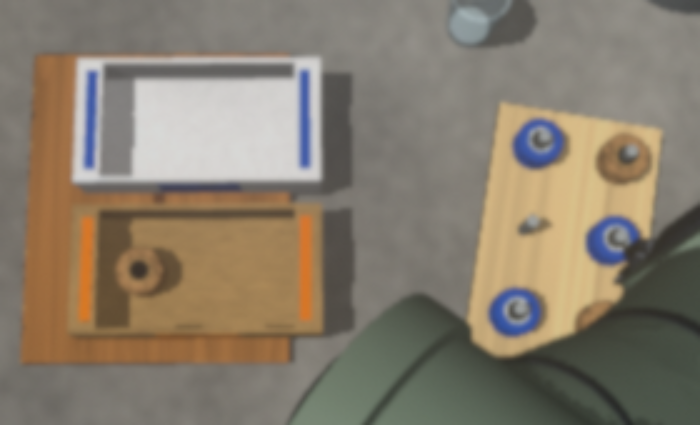

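The first jute stands on brown's floor at crop (139,270), and the cartons haven't moved. Continue with jute 2.

```bash
python3 -m handwheel '{"rotation":[[0,0,0],[0,0,0],[0,0,0],[0,0,0],[0,0,0]],"slide":[[0,0,0.9],[0,0,0.8],[0,0,0.5],[0,0,0.2],[0,0,0]],"gripper":[0.85,0.85,0.85,0.85,0.85]}' 60
python3 -m handwheel '{"rotation":[[0,0,0],[0,0,0],[0,0,0],[0,0,0],[0,0,0]],"slide":[[0,0,0],[0,0,0],[0,0,0],[0,0,0],[0,0,0]],"gripper":[0.4,0.4,0.4,0.4,0.4]}' 60
python3 -m handwheel '{"rotation":[[0,0,0],[0,0,0],[0,0,0],[0,0,0],[0,0,0],[0,0,0]],"slide":[[0,0,-0.5],[0,0,-1],[0,0,-1],[0,0,-1],[0,0,-0.5],[0,0,0]],"gripper":[0.4,0.4,0.4,0.4,0.4,0.4]}' 60
python3 -m handwheel '{"rotation":[[0,0,0],[0,0,0],[0,0,0],[0,0,0],[0,0,0],[0,0,0],[0,0,0],[0,0,0],[0,0,0],[0,0,0],[0,0,0],[0,0,0]],"slide":[[1,0.3,0],[1,0.3,0],[1,0.3,0],[1,0.4,0],[1,0,0],[1,0,0],[1,0,0],[1,0,0],[1,0,0],[1,0,0],[1,0,0],[0,0,0]],"gripper":[0.4,0.4,0.4,0.4,0.4,0.4,0.4,0.4,0.4,0.4,0.4,0.4]}' 60
```

```text
t: 21.35
tcp_pos: [0.4127, -0.321, 0.0318]
eef_rot: [0.0, 0.707, 0.707, 0.0]
force: [0.2, 0.1, 1.1]
finger_gap: 0.0723
grasp_force: 0.0
t: 21.98
tcp_pos: [0.413, -0.3211, 0.0328]
eef_rot: [0.001, 0.707, 0.707, 0.0]
force: [-2.8, 3.1, 17.4]
finger_gap: 0.0541
grasp_force: 59.7
t: 22.72
tcp_pos: [0.4131, -0.321, 0.193]
eef_rot: [0.001, 0.707, 0.707, 0.001]
force: [-0.1, 0.6, -1.8]
finger_gap: 0.0536
grasp_force: 63.4
t: 24.22
tcp_pos: [0.4638, 0.1219, 0.1905]
eef_rot: [-0.0, 0.706, 0.709, -0.0]
force: [-0.0, -1.0, -2.0]
finger_gap: 0.0537
grasp_force: 63.4
```

```bash
python3 -m handwheel '{"rotation":[[0,0,0],[0,0,0],[0,0,0],[0,0,0],[0,0,0],[0,0,0],[0,0,0]],"slide":[[0,0,1],[0,0,1],[0,0,0.8],[0,0,0.5],[0,0,0.3],[0,0,0.15],[0,0,0]],"gripper":[0.4,0.4,0.4,0.4,0.4,0.4,0.4]}' 60
python3 -m handwheel '{"rotation":[[0,0,0],[0,0,0],[0,0,0],[0,0,0]],"slide":[[0,0,0.05],[0,0,0],[0,0,0],[0,0,0]],"gripper":[0.4,0.76,0.76,0.76]}' 60
python3 -m handwheel '{"rotation":[[0,0,0],[0,0,0],[0,0,0],[0,0,0],[0,0,0],[0,0,0],[0,0,0]],"slide":[[0,0,-0.3],[0,0,-0.7],[0,0,-1],[0,0,-1],[0,0,-0.8],[0,0,0],[0,0,0]],"gripper":[0.76,0.76,0.76,0.76,0.85,0.85,0.85]}' 60
python3 -m handwheel '{"rotation":[[0,0,0],[0,0,0],[0,0,0],[0,0,0],[0,0,0],[0,0,0],[0,0,0],[0,0,0],[0,0,0],[0,0,0],[0,0,0],[0,0,0]],"slide":[[-1,0.3,0],[-1,0.3,0],[-1,0.3,0],[-1,0.3,0],[-1,0.3,0],[-1,0.3,0],[-1,0.3,0],[-1,0.3,0],[-1,0.3,0],[-1,0.3,0],[-1,0.4,0],[-0.8,0,0]],"gripper":[0.85,0.85,0.85,0.85,0.85,0.85,0.85,0.85,0.85,0.85,0.85,0.85]}' 60
python3 -m handwheel '{"rotation":[[0,0,0],[0,0,0],[0,0,0],[0,0,0]],"slide":[[0,0,0],[0,0,1],[0,0,0.5],[0,0,0]],"gripper":[0.85,0.85,0.85,0.85]}' 60
python3 - <<'E'
from h import *
cartons(snapshot("top"),snapshot("scene"))
E
```

```text
t: 25.1
tcp_pos: [0.4645, 0.119, 0.0414]
eef_rot: [0.0, 0.707, 0.707, 0.0]
force: [-0.3, 0.5, -1.4]
finger_gap: 0.0537
grasp_force: 63.4
t: 25.6
tcp_pos: [0.4646, 0.1193, 0.0395]
eef_rot: [0.0, 0.707, 0.707, 0.0]
force: [-0.5, -0.2, 0.2]
finger_gap: 0.0649
grasp_force: 0.0
t: 26.48
tcp_pos: [0.4641, 0.1193, 0.1913]
eef_rot: [-0.0, 0.707, 0.707, 0.0]
force: [0.3, -0.4, -0.5]
finger_gap: 0.0727
grasp_force: 0.0
t: 27.98
tcp_pos: [0.6004, -0.3541, 0.1895]
eef_rot: [-0.001, 0.707, 0.707, -0.0]
force: [0.0, -0.2, 0.4]
finger_gap: 0.0725
grasp_force: 0.0
t: 28.48
tcp_pos: [0.5998, -0.3519, 0.1297]
eef_rot: [-0.001, 0.707, 0.707, -0.0]
force: [0.4, 0.1, 0.7]
finger_gap: 0.0728
grasp_force: 0.0
white [186. 177.] [36.  2.] [0.6258 0.2428 0.083 ] tri [ 0.636  0.222 -0.02 ] 0.08947293150774233
white [271.5 177. ] [36.  1.] [0.6308 0.0079 0.083 ] tri [0.672 0.067 0.051] 0.13316373910068252
white window centre [0.6283 0.1254 0.083 ] stripe gap 0.2349 axis yaw from +y deg 1.21
brown [183.9 237.5] [ 3.2 39. ] [0.4587 0.2383 0.083 ] tri None None
```

```bash
python3 -m handwheel '{"rotation":[[0,0,0],[0,0,0],[0,0,0],[0,0,0],[0,0,0]],"slide":[[0,0,0.9],[0,0,0.9],[0,0,0.5],[0,0,0.2],[0,0,0]],"gripper":[0.85,0.85,0.85,0.85,0.85]}' 60
python3 -m handwheel '{"rotation":[[0,0,0],[0,0,0],[0,0,0],[0,0,0],[0,0,0]],"slide":[[0,0,0],[0,0,0],[0,0,0],[0,0,0],[0,0,0]],"gripper":[0.4,0.4,0.4,0.4,0.4]}' 60
python3 -m handwheel '{"rotation":[[0,0,0],[0,0,0],[0,0,0],[0,0,0],[0,0,0],[0,0,0]],"slide":[[0,0,-0.5],[0,0,-1],[0,0,-1],[0,0,-1],[0,0,-0.5],[0,0,0]],"gripper":[0.4,0.4,0.4,0.4,0.4,0.4]}' 60
python3 -m handwheel '{"rotation":[[0,0,0],[0,0,0],[0,0,0],[0,0,0],[0,0,0],[0,0,0],[0,0,0],[0,0,0]],"slide":[[1,0,0],[1,-0.4,0],[1,-0.5,0],[1,-0.5,0],[1,-0.5,0],[1,-0.5,0],[0,0,0],[0,0,0]],"gripper":[0.4,0.4,0.4,0.4,0.4,0.4,0.4,0.4]}' 60
python3 - <<'E'
from h import *
T=snapshot("top");cartons(T,snapshot("scene"))
cv2.imwrite("pics/t7.png",cv2.resize(T["img"][130:300,150:430,::-1],None,fx=2.5,fy=2.5))
E
```

```text
t: 29.2
tcp_pos: [0.6007, -0.3531, 0.032]
eef_rot: [0.0, 0.707, 0.707, 0.0]
force: [-0.5, 0.3, 0.5]
finger_gap: 0.073
grasp_force: 0.0
t: 29.82
tcp_pos: [0.6011, -0.3532, 0.033]
eef_rot: [0.001, 0.707, 0.707, 0.0]
force: [-1.5, 1.6, 10.0]
finger_gap: 0.0518
grasp_force: 61.2
t: 30.58
tcp_pos: [0.6009, -0.353, 0.1929]
eef_rot: [0.001, 0.707, 0.707, 0.0]
force: [-0.8, 0.1, -1.4]
finger_gap: 0.0517
grasp_force: 62.2
t: 31.58
tcp_pos: [0.5043, -0.1129, 0.1908]
eef_rot: [-0.0, 0.707, 0.707, -0.0]
force: [0.9, -1.7, -1.8]
finger_gap: 0.0516
grasp_force: 62.1
white [186. 177.] [36.  2.] [0.6258 0.2428 0.083 ] tri [ 0.636  0.222 -0.019] 0.08831174757202721
white [271.5 177. ] [36.  1.] [0.6308 0.0079 0.083 ] tri [0.672 0.068 0.051] 0.13417524828207858
white window centre [0.6283 0.1254 0.083 ] stripe gap 0.2349 axis yaw from +y deg 1.21
brown [183.9 237.5] [ 3.2 39.1] [0.4586 0.2384 0.083 ] tri None None
brown [272.  223.5] [13.  2.] [0.5015 0.0036 0.083 ] tri None None
brown window centre [0.48  0.121 0.083] stripe gap 0.2387 axis yaw from +y deg 10.35
```

View pics/t7.png

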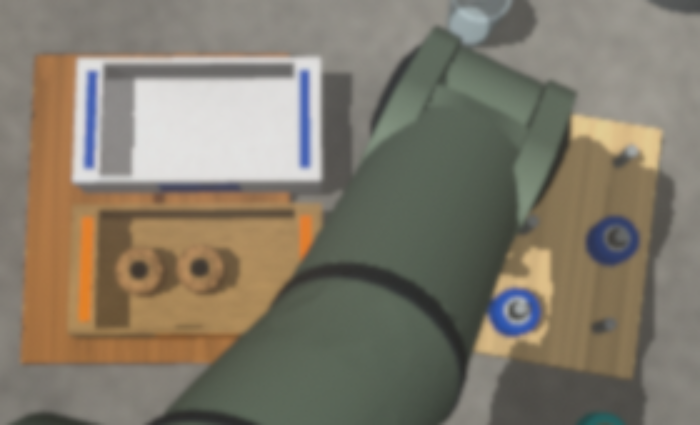

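Two jutes stand in brown at crop (139,270) and (201,268); brown's near stripe is only hidden by the forearm. Place the third jute, then hover over the near blue.

```bash
python3 -m handwheel '{"rotation":[[0,0,0],[0,0,0],[0,0,0],[0,0,0],[0,0,0],[0,0,0]],"slide":[[1,-0.4,0],[1,-0.4,0],[1,-0.17,0],[1,0,0],[0.25,0,0],[0,0,0]],"gripper":[0.4,0.4,0.4,0.4,0.4,0.4]}' 60
python3 -m handwheel '{"rotation":[[0,0,0],[0,0,0],[0,0,0],[0,0,0],[0,0,0],[0,0,0],[0,0,0]],"slide":[[0,0,1],[0,0,1],[0,0,0.8],[0,0,0.5],[0,0,0.3],[0,0,0.15],[0,0,0]],"gripper":[0.4,0.4,0.4,0.4,0.4,0.4,0.4]}' 60
python3 -m handwheel '{"rotation":[[0,0,0],[0,0,0],[0,0,0],[0,0,0]],"slide":[[0,0,0.05],[0,0,0],[0,0,0],[0,0,0]],"gripper":[0.4,0.76,0.76,0.76]}' 60
python3 -m handwheel '{"rotation":[[0,0,0],[0,0,0],[0,0,0],[0,0,0],[0,0,0],[0,0,0],[0,0,0]],"slide":[[0,0,-0.3],[0,0,-0.7],[0,0,-1],[0,0,-1],[0,0,-0.8],[0,0,0],[0,0,0]],"gripper":[0.76,0.76,0.76,0.76,0.85,0.85,0.85]}' 60
python3 -m handwheel '{"rotation":[[0,0,0],[0,0,0],[0,0,0],[0,0,0],[0,0,0],[0,0,0],[0,0,0],[0,0,0],[0,0,0],[0,0,0],[0,0,0],[0,0,0]],"slide":[[-1,0,0],[-1,0,0],[-1,0,0],[-1,0,0],[-1,-0.3,0],[-1,-0.3,0],[-1,-0.3,0],[-0.1,-0.07,0],[0,0,0],[0,0,1],[0,0,0.5],[0,0,0]],"gripper":[0.85,0.85,0.85,0.85,0.85,0.85,0.85,0.85,0.85,0.85,0.85,0.85]}' 60
python3 - <<'E'
from h import *
cartons(snapshot("top"),snapshot("scene"))
E
```

```text
t: 32.42
tcp_pos: [0.4659, 0.0567, 0.1911]
eef_rot: [0.0, 0.707, 0.707, -0.0]
force: [-0.4, 1.1, -0.7]
finger_gap: 0.0517
grasp_force: 62.2
t: 33.3
tcp_pos: [0.4658, 0.0569, 0.0415]
eef_rot: [0.0, 0.707, 0.707, 0.0]
force: [-0.0, -0.4, -1.2]
finger_gap: 0.0516
grasp_force: 62.2
t: 33.8
tcp_pos: [0.4657, 0.0573, 0.0394]
eef_rot: [0.0, 0.707, 0.707, 0.0]
force: [-1.0, 0.6, -0.2]
finger_gap: 0.0647
grasp_force: 0.0
t: 34.67
tcp_pos: [0.4653, 0.0574, 0.1913]
eef_rot: [-0.0, 0.707, 0.707, 0.0]
force: [0.1, 0.7, 0.3]
finger_gap: 0.0725
grasp_force: 0.0
t: 36.17
tcp_pos: [0.4264, -0.2255, 0.1302]
eef_rot: [-0.001, 0.707, 0.708, -0.001]
force: [0.5, -0.2, -0.3]
finger_gap: 0.0726
grasp_force: 0.0
white [186. 177.] [36.  2.] [0.6258 0.2428 0.083 ] tri [ 0.636  0.222 -0.019] 0.08831174757202721
white [271.5 177. ] [36.  1.] [0.6308 0.0079 0.083 ] tri [0.672 0.068 0.051] 0.13417524828207858
white window centre [0.6283 0.1254 0.083 ] stripe gap 0.2349 axis yaw from +y deg 1.21
brown [183.9 237.5] [ 3.2 39. ] [0.4587 0.2384 0.083 ] tri None None
brown [272.  236.5] [ 2. 39.] [0.4663 0.0027 0.083 ] tri None None
brown window centre [0.4625 0.1206 0.083 ] stripe gap 0.2358 axis yaw from +y deg 1.85
```

```bash
python3 -m handwheel '{"rotation":[[0,0,0],[0,0,0],[0,0,0],[0,0,0],[0,0,0]],"slide":[[0,0,0.9],[0,0,0.9],[0,0,0.5],[0,0,0.2],[0,0,0]],"gripper":[0.85,0.85,0.85,0.85,0.85]}' 60
python3 -m handwheel '{"rotation":[[0,0,0],[0,0,0],[0,0,0],[0,0,0],[0,0,0]],"slide":[[0,0,0],[0,0,0],[0,0,0],[0,0,0],[0,0,0]],"gripper":[0.4,0.4,0.4,0.4,0.4]}' 60
python3 -m handwheel '{"rotation":[[0,0,0],[0,0,0],[0,0,0],[0,0,0],[0,0,0],[0,0,0]],"slide":[[0,0,-0.5],[0,0,-1],[0,0,-1],[0,0,-1],[0,0,-0.5],[0,0,0]],"gripper":[0.4,0.4,0.4,0.4,0.4,0.4]}' 60
python3 -m handwheel '{"rotation":[[0,0,0],[0,0,0],[0,0,0],[0,0,0],[0,0,0],[0,0,0],[0,0,0],[0,0,0],[0,0,0],[0,0,0],[0,0,0],[0,0,0]],"slide":[[1,0.5,0],[1,0.5,0],[1,0.5,0],[1,0.5,0],[1,0.5,0],[1,0.5,0],[1,0.5,0],[1,0.5,0],[1,0.5,0],[1,0.5,0],[0.3,0,0],[0,0,0]],"gripper":[0.4,0.4,0.4,0.4,0.4,0.4,0.4,0.4,0.4,0.4,0.4,0.4]}' 60
python3 -c "
from h import *
cartons(snapshot('top'),snapshot('scene'))"
```

```text
t: 36.9
tcp_pos: [0.4273, -0.2268, 0.0319]
eef_rot: [0.0, 0.707, 0.707, 0.0]
force: [-0.4, -0.6, 0.4]
finger_gap: 0.0726
grasp_force: 0.0
t: 37.52
tcp_pos: [0.4274, -0.2269, 0.0326]
eef_rot: [0.001, 0.707, 0.707, 0.001]
force: [-3.0, 1.6, 18.6]
finger_gap: 0.0516
grasp_force: 59.5
t: 38.28
tcp_pos: [0.4276, -0.2268, 0.1929]
eef_rot: [0.001, 0.707, 0.707, 0.001]
force: [0.7, 0.2, -1.1]
finger_gap: 0.0516
grasp_force: 63.4
t: 39.78
tcp_pos: [0.6262, 0.1854, 0.1903]
eef_rot: [-0.0, 0.707, 0.707, -0.001]
force: [-1.1, -1.0, -0.6]
finger_gap: 0.0515
grasp_force: 63.5
white [271.5 177. ] [34.  1.] [0.6308 0.0079 0.083 ] tri [0.672 0.067 0.051] 0.13316373910068252
white [184.5 189. ] [14.  3.] [0.5919 0.2448 0.083 ] tri [0.571 0.222 0.159] 0.012794479468174236
white window centre [0.6113 0.1264 0.083 ] stripe gap 0.2401 axis yaw from +y deg 9.32
brown [183.9 237.5] [ 3.2 39.1] [0.4586 0.2383 0.083 ] tri None None
brown [272.  236.5] [39.  2.] [0.4663 0.0027 0.083 ] tri None None
brown window centre [0.4624 0.1205 0.083 ] stripe gap 0.2357 axis yaw from +y deg 1.86
```

```bash
python3 -m handwheel '{"rotation":[[0,0,0],[0,0,0],[0,0,0],[0,0,0],[0,0,0],[0,0,0],[0,0,0]],"slide":[[0,0,1],[0,0,1],[0,0,0.8],[0,0,0.5],[0,0,0.3],[0,0,0.15],[0,0,0]],"gripper":[0.4,0.4,0.4,0.4,0.4,0.4,0.4]}' 60
python3 -m handwheel '{"rotation":[[0,0,0],[0,0,0],[0,0,0],[0,0,0]],"slide":[[0,0,0.05],[0,0,0],[0,0,0],[0,0,0]],"gripper":[0.4,0.76,0.76,0.76]}' 60
python3 -m handwheel '{"rotation":[[0,0,0],[0,0,0],[0,0,0],[0,0,0],[0,0,0],[0,0,0],[0,0,0]],"slide":[[0,0,-0.3],[0,0,-0.7],[0,0,-1],[0,0,-1],[0,0,-0.8],[0,0,0],[0,0,0]],"gripper":[0.76,0.76,0.76,0.76,0.85,0.85,0.85]}' 60
python3 -m handwheel '{"rotation":[[0,0,0],[0,0,0],[0,0,0],[0,0,0],[0,0,0],[0,0,0],[0,0,0],[0,0,0],[0,0,0],[0,0,0],[0,0,0],[0,0,0]],"slide":[[-1,-0.3,0],[-1,-0.3,0],[-1,-0.3,0],[-1,-0.3,0],[-1,-0.3,0],[-1,-0.3,0],[-1,-0.3,0],[-1,-0.3,0],[-1,-0.3,0],[-1,-0.3,0],[-1,0,0],[-1,0,0]],"gripper":[0.85,0.85,0.85,0.85,0.85,0.85,0.85,0.85,0.85,0.85,0.85,0.85]}' 60
python3 -m handwheel '{"rotation":[[0,0,0],[0,0,0],[0,0,0],[0,0,0],[0,0,0]],"slide":[[-1,0,0],[0,0,0],[0,0,1],[0,0,0.5],[0,0,0]],"gripper":[0.85,0.85,0.85,0.85,0.85]}' 60
python3 -c "
from h import *
T=snapshot('top');cartons(T,snapshot('scene'))
cv2.imwrite('pics/t8.png',cv2.resize(T['img'][130:300,150:430,::-1],None,fx=2.5,fy=2.5))"
```

```text
t: 40.75
tcp_pos: [0.6271, 0.1852, 0.0417]
eef_rot: [0.0, 0.707, 0.707, 0.0]
force: [-0.0, -1.5, -0.2]
finger_gap: 0.0517
grasp_force: 63.5
t: 41.25
tcp_pos: [0.627, 0.1853, 0.0395]
eef_rot: [0.0, 0.707, 0.707, 0.0]
force: [0.4, 0.0, 0.4]
finger_gap: 0.065
grasp_force: 0.0
t: 42.12
tcp_pos: [0.6266, 0.1853, 0.1913]
eef_rot: [-0.0, 0.707, 0.707, 0.0]
force: [0.1, -0.8, -0.7]
finger_gap: 0.0724
grasp_force: 0.0
t: 43.62
tcp_pos: [0.5063, -0.2958, 0.1906]
eef_rot: [-0.001, 0.707, 0.707, -0.0]
force: [0.8, -0.6, 0.5]
finger_gap: 0.0728
grasp_force: 0.0
t: 44.25
tcp_pos: [0.5062, -0.3339, 0.1301]
eef_rot: [-0.001, 0.707, 0.707, -0.0]
force: [0.5, 0.2, 0.1]
finger_gap: 0.0725
grasp_force: 0.0
white [186.  177.5] [37.  2.] [0.6244 0.2427 0.083 ] tri [0.623 0.223 0.046] 0.05675962549218807
white [271.5 177. ] [36.  1.] [0.6308 0.0079 0.083 ] tri [0.672 0.068 0.051] 0.1341040006062037
white window centre [0.6276 0.1253 0.083 ] stripe gap 0.2349 axis yaw from +y deg 1.55
brown [183.9 237.5] [ 3.2 39. ] [0.4587 0.2384 0.083 ] tri None None
```

View pics/t8.png

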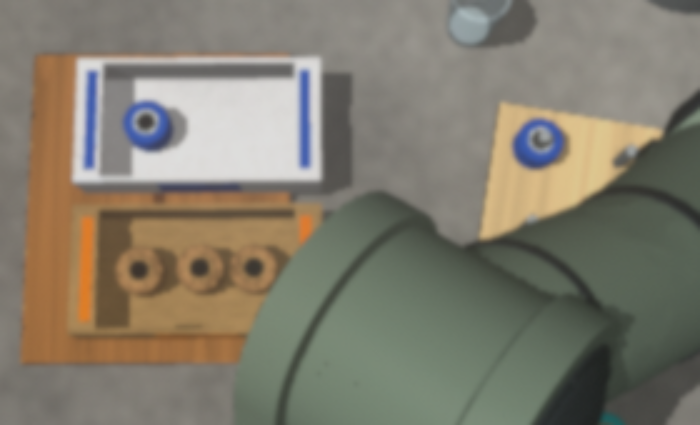

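Three jutes are upright in brown and one blue in white at crop (148,124). Next is the middle blue.

```bash
python3 -m handwheel '{"rotation":[[0,0,0],[0,0,0],[0,0,0],[0,0,0],[0,0,0]],"slide":[[0,0,0.9],[0,0,0.9],[0,0,0.5],[0,0,0.2],[0,0,0]],"gripper":[0.85,0.85,0.85,0.85,0.85]}' 60
python3 -m handwheel '{"rotation":[[0,0,0],[0,0,0],[0,0,0],[0,0,0],[0,0,0]],"slide":[[0,0,0],[0,0,0],[0,0,0],[0,0,0],[0,0,0]],"gripper":[0.4,0.4,0.4,0.4,0.4]}' 60
python3 -m handwheel '{"rotation":[[0,0,0],[0,0,0],[0,0,0],[0,0,0],[0,0,0],[0,0,0]],"slide":[[0,0,-0.5],[0,0,-1],[0,0,-1],[0,0,-1],[0,0,-0.5],[0,0,0]],"gripper":[0.4,0.4,0.4,0.4,0.4,0.4]}' 60
python3 -m handwheel '{"rotation":[[0,0,0],[0,0,0],[0,0,0],[0,0,0],[0,0,0],[0,0,0],[0,0,0],[0,0,0],[0,0,0],[0,0,0],[0,0,0],[0,0,0]],"slide":[[1,0.3,0],[1,0.3,0],[1,0.3,0],[1,0.3,0],[1,0.3,0],[1,0.3,0],[1,0.3,0],[1,0.3,0],[1,0.3,0],[1,0.3,0],[1,0,0],[0.45,0,0]],"gripper":[0.4,0.4,0.4,0.4,0.4,0.4,0.4,0.4,0.4,0.4,0.4,0.4]}' 60
python3 -m handwheel '{"rotation":[[0,0,0]],"slide":[[0,0,0]],"gripper":[0.4]}' 60
python3 -c "
from h import *
cartons(snapshot('top'),snapshot('scene'))"
```

```text
t: 44.98
tcp_pos: [0.5071, -0.3351, 0.0319]
eef_rot: [0.0, 0.707, 0.707, 0.0]
force: [-0.3, -0.5, 0.4]
finger_gap: 0.0729
grasp_force: 0.0
t: 45.6
tcp_pos: [0.5075, -0.3352, 0.0329]
eef_rot: [0.001, 0.707, 0.707, 0.0]
force: [-2.3, 1.8, 11.6]
finger_gap: 0.0526
grasp_force: 61.2
t: 46.35
tcp_pos: [0.5075, -0.3352, 0.1938]
eef_rot: [0.002, 0.707, 0.707, 0.001]
force: [-0.5, 0.4, -1.3]
finger_gap: 0.0524
grasp_force: 63.2
t: 47.85
tcp_pos: [0.6262, 0.1257, 0.1905]
eef_rot: [-0.001, 0.706, 0.708, -0.0]
force: [0.1, 0.2, -1.9]
finger_gap: 0.0524
grasp_force: 63.2
t: 47.98
tcp_pos: [0.6265, 0.1241, 0.1908]
eef_rot: [-0.0, 0.707, 0.708, -0.0]
force: [-0.5, -0.7, -1.0]
finger_gap: 0.0524
grasp_force: 63.2
white [271.5 177.5] [35.  1.] [0.6294 0.0079 0.083 ] tri [0.62  0.054 0.214] 0.10961678199339621
white [231.5 165. ] [ 3. 10.] [0.6627 0.1192 0.083 ] tri [0.627 0.109 0.207] 0.007900001291271637
white window centre [0.646  0.0636 0.083 ] stripe gap 0.1162 axis yaw from +y deg -16.68
brown [272.  236.5] [39.  2.] [0.4663 0.0027 0.083 ] tri None None
```

```bash
python3 -m handwheel '{"rotation":[[0,0,0],[0,0,0],[0,0,0],[0,0,0],[0,0,0],[0,0,0],[0,0,0]],"slide":[[0,0,1],[0,0,1],[0,0,0.8],[0,0,0.5],[0,0,0.3],[0,0,0.15],[0,0,0]],"gripper":[0.4,0.4,0.4,0.4,0.4,0.4,0.4]}' 60
python3 -m handwheel '{"rotation":[[0,0,0],[0,0,0],[0,0,0],[0,0,0]],"slide":[[0,0,0.05],[0,0,0],[0,0,0],[0,0,0]],"gripper":[0.4,0.76,0.76,0.76]}' 60
python3 -m handwheel '{"rotation":[[0,0,0],[0,0,0],[0,0,0],[0,0,0],[0,0,0],[0,0,0],[0,0,0]],"slide":[[0,0,-0.3],[0,0,-0.7],[0,0,-1],[0,0,-1],[0,0,-0.8],[0,0,0],[0,0,0]],"gripper":[0.76,0.76,0.76,0.76,0.85,0.85,0.85]}' 60
python3 -m handwheel '{"rotation":[[0,0,0],[0,0,0],[0,0,0],[0,0,0],[0,0,0],[0,0,0],[0,0,0],[0,0,0],[0,0,0],[0,0,0],[0,0,0]],"slide":[[-1,-0.25,0],[-1,0,0],[-1,0,0],[-1,0,0],[-1,0,0],[-1,0,0],[-1,0,0],[-1,0,0],[-1,0,0],[-0.45,0,0],[0,0,0]],"gripper":[0.85,0.85,0.85,0.85,0.85,0.85,0.85,0.85,0.85,0.85,0.85]}' 60
python3 -m handwheel '{"rotation":[[0,0,0],[0,0,0],[0,0,0]],"slide":[[0,0,1],[0,0,0.5],[0,0,0]],"gripper":[0.85,0.85,0.85]}' 60
python3 -c "
from h import *
cartons(snapshot('top'),snapshot('scene'))"
```

```text
t: 48.95
tcp_pos: [0.6271, 0.1232, 0.0417]
eef_rot: [0.0, 0.707, 0.707, 0.0]
force: [0.6, 0.6, -0.4]
finger_gap: 0.0521
grasp_force: 63.2
t: 49.45
tcp_pos: [0.627, 0.1233, 0.0395]
eef_rot: [0.0, 0.707, 0.707, 0.0]
force: [0.2, 0.5, -0.5]
finger_gap: 0.0648
grasp_force: 0.0
t: 50.32
tcp_pos: [0.6266, 0.1233, 0.1913]
eef_rot: [-0.0, 0.707, 0.707, 0.0]
force: [0.3, -0.1, -0.6]
finger_gap: 0.0724
grasp_force: 0.0
t: 51.7
tcp_pos: [0.6163, -0.2556, 0.1906]
eef_rot: [-0.0, 0.708, 0.706, -0.0]
force: [0.2, -0.3, -0.5]
finger_gap: 0.0727
grasp_force: 0.0
t: 52.08
tcp_pos: [0.6164, -0.2535, 0.1301]
eef_rot: [-0.001, 0.707, 0.707, -0.001]
force: [0.0, 0.0, 0.2]
finger_gap: 0.0727
grasp_force: 0.0
white [186.  177.5] [37.  2.] [0.6244 0.2427 0.083 ] tri [0.618 0.208 0.046] 0.0873087306419325
white [271.5 176.5] [35.  1.] [0.6322 0.008  0.083 ] tri [0.655 0.062 0.108] 0.12345215457872277
white window centre [0.6283 0.1253 0.083 ] stripe gap 0.2349 axis yaw from +y deg 1.9
brown [183.9 237.5] [ 3.2 39. ] [0.4587 0.2384 0.083 ] tri None None
```

```bash
python3 -m handwheel '{"rotation":[[0,0,0],[0,0,0],[0,0,0],[0,0,0],[0,0,0]],"slide":[[0,0,0.9],[0,0,0.9],[0,0,0.5],[0,0,0.2],[0,0,0]],"gripper":[0.85,0.85,0.85,0.85,0.85]}' 60
python3 -m handwheel '{"rotation":[[0,0,0],[0,0,0],[0,0,0],[0,0,0],[0,0,0]],"slide":[[0,0,0],[0,0,0],[0,0,0],[0,0,0],[0,0,0]],"gripper":[0.4,0.4,0.4,0.4,0.4]}' 60
python3 -m handwheel '{"rotation":[[0,0,0],[0,0,0],[0,0,0],[0,0,0],[0,0,0],[0,0,0]],"slide":[[0,0,-0.5],[0,0,-1],[0,0,-1],[0,0,-1],[0,0,-0.5],[0,0,0]],"gripper":[0.4,0.4,0.4,0.4,0.4,0.4]}' 60
python3 -m handwheel '{"rotation":[[0,0,0],[0,0,0],[0,0,0],[0,0,0],[0,0,0],[0,0,0],[0,0,0],[0,0,0],[0,0,0],[0,0,0]],"slide":[[1,0.3,0],[1,0,0],[1,0,0],[1,0,0],[1,0,0],[1,0,0],[1,0,0],[0.9,0,0],[0,0,0],[0,0,0]],"gripper":[0.4,0.4,0.4,0.4,0.4,0.4,0.4,0.4,0.4,0.4]}' 60
python3 -c "
from h import *
cartons(snapshot('top'),snapshot('scene'))"
```

```text
t: 52.8
tcp_pos: [0.6172, -0.255, 0.032]
eef_rot: [0.0, 0.707, 0.707, 0.0]
force: [-0.0, -0.1, 0.7]
finger_gap: 0.0725
grasp_force: 0.0
t: 53.42
tcp_pos: [0.6175, -0.2551, 0.033]
eef_rot: [0.001, 0.707, 0.707, 0.001]
force: [-2.5, 0.8, 12.4]
finger_gap: 0.0534
grasp_force: 61.7
t: 54.18
tcp_pos: [0.6173, -0.2549, 0.1928]
eef_rot: [0.001, 0.707, 0.707, 0.001]
force: [0.6, -0.3, -1.4]
finger_gap: 0.0533
grasp_force: 63.2
t: 55.42
tcp_pos: [0.6284, 0.0606, 0.1904]
eef_rot: [-0.0, 0.707, 0.707, -0.001]
force: [-0.2, -0.3, -1.1]
finger_gap: 0.0536
grasp_force: 63.2
white [272.  177.5] [35.  2.] [0.6294 0.0065 0.083 ] tri [0.61  0.03  0.198] 0.05461543104803682
brown [272.  236.5] [39.  2.] [0.4663 0.0027 0.083 ] tri None None
```

Place it, then retreat well clear, away from the view and the cartons.

```bash
python3 -m handwheel '{"rotation":[[0,0,0],[0,0,0],[0,0,0],[0,0,0],[0,0,0],[0,0,0],[0,0,0]],"slide":[[0,0,1],[0,0,1],[0,0,0.8],[0,0,0.5],[0,0,0.3],[0,0,0.15],[0,0,0]],"gripper":[0.4,0.4,0.4,0.4,0.4,0.4,0.4]}' 60
python3 -m handwheel '{"rotation":[[0,0,0],[0,0,0],[0,0,0],[0,0,0]],"slide":[[0,0,0.05],[0,0,0],[0,0,0],[0,0,0]],"gripper":[0.4,0.76,0.76,0.76]}' 60
python3 -m handwheel '{"rotation":[[0,0,0],[0,0,0],[0,0,0],[0,0,0],[0,0,0],[0,0,0],[0,0,0],[0,0,0]],"slide":[[0,0,-0.3],[0,0,-0.7],[0,0,-1],[0,0,-1],[0,0,-1],[0,0,-1],[0,0,-0.5],[0,0,0]],"gripper":[0.76,0.76,0.76,0.76,0.76,0.76,0.76,0.76]}' 60
python3 -m handwheel '{"rotation":[[0,0,0],[0,0,0],[0,0,0],[0,0,0],[0,0,0],[0,0,0],[0,0,0],[0,0,0],[0,0,0],[0,0,0],[0,0,0]],"slide":[[-1,-0.5,0],[-1,-0.5,0],[-1,-0.5,0],[-1,-0.5,0],[-1,-0.5,0],[-1,-0.5,0],[-1,-0.5,0],[-1,0,0],[0,0,0],[0,0,0],[0,0,0]],"gripper":[0.76,0.76,0.76,0.76,0.76,0.76,0.76,0.76,0.76,0.76,0.76]}' 60
python3 -c "
from h import *
T=snapshot('top');S=snapshot('scene');cartons(T,S)
a=cv2.resize(T['img'][130:300,150:430,::-1],(700,425))[:300];b=cv2.resize(S['img'][150:330,150:430,::-1],(467,300))
cv2.imwrite('pics/t9.png',np.vstack([a,np.hstack([b,np.zeros((300,233,3),np.uint8)])]))"
```

```text
t: 56.4
tcp_pos: [0.6291, 0.0612, 0.0417]
eef_rot: [0.0, 0.707, 0.707, 0.0]
force: [0.1, 0.8, 0.2]
finger_gap: 0.0533
grasp_force: 63.2
t: 56.9
tcp_pos: [0.6289, 0.0612, 0.0395]
eef_rot: [0.0, 0.707, 0.707, 0.0]
force: [1.4, 0.0, 0.2]
finger_gap: 0.065
grasp_force: 0.0
t: 57.9
tcp_pos: [0.6293, 0.0611, 0.2614]
eef_rot: [0.001, 0.707, 0.707, 0.001]
force: [0.4, 0.3, -0.7]
finger_gap: 0.0649
grasp_force: 0.0
t: 59.28
tcp_pos: [0.489, -0.2577, 0.2591]
eef_rot: [-0.0, 0.707, 0.708, 0.0]
force: [-0.5, -0.1, 0.9]
finger_gap: 0.0649
grasp_force: 0.0
white [186.  177.5] [37.  2.] [0.6244 0.2427 0.083 ] tri [ 0.635  0.223 -0.02 ] 0.0877922007481841
white [271.5 177. ] [36.  1.] [0.6308 0.0079 0.083 ] tri [0.65  0.054 0.098] 0.10259071263987649
white window centre [0.6276 0.1253 0.083 ] stripe gap 0.2349 axis yaw from +y deg 1.55
brown [183.9 237.5] [ 3.2 39. ] [0.4587 0.2384 0.083 ] tri None None
brown [272.  236.5] [39.  2.] [0.4663 0.0027 0.083 ] tri None None
brown window centre [0.4625 0.1206 0.083 ] stripe gap 0.2358 axis yaw from +y deg 1.85
```

View pics/t9.png

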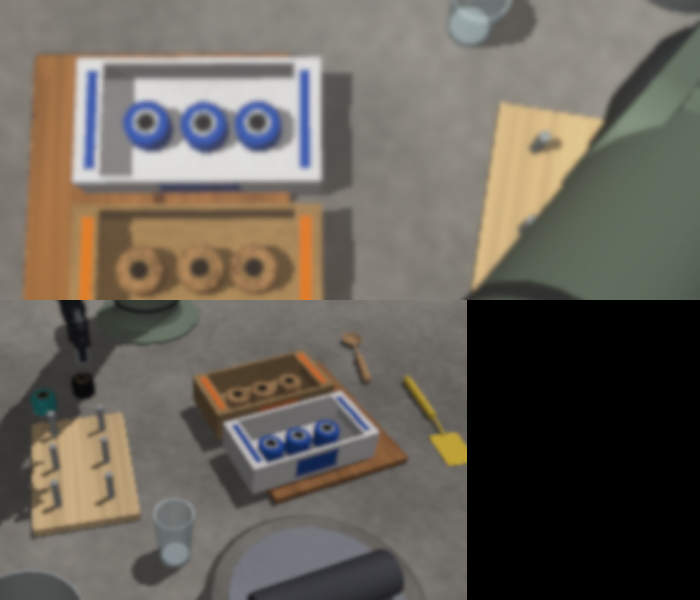

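Blue rolls sit at (148,124), (204,125), (258,124) and jute at (139,270), (201,268), (255,267), all upright in their cartons. The rack is empty and the bystanders are untouched.

```bash
python3 -c "
from rig import ticket
print(ticket.sign_off())"
```

```text
the job is handed in; nothing more can be done
None
```

The job is handed in: both cartons lie on their backs on the board, open faces up. The three jute rolls stand on the brown carton's floor and the three blue rolls on the white carton's floor, and the tumbler, spatula and stirrer are where they were.

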